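# Load the badge press

## Task

Load the badge press: with the fingertips, nudge the orange and white badge across the press's aluminium die plate until it drops into the round recess and lies flat in it, then push the die plate in by its black front bar until it is fully home under the ram. Only push the badge, do not pick it up, and leave the green badge, the ink tin and the eraser near the press where they are.

Things in the scene. Friction and masses are not known exactly. Their poses are not given: they have to be found in the camera images.
- press: Blue badge press, fixed. Origin on the table below the ram axis; +x to its back, -x to its front, z up. Base 176 mm wide, top z 22 mm, x -110 to +130 mm, with two legs at |y| 64 to 88 mm to x -220 mm, open between. Gibs beside the plate: z to 42 mm, |y| 70 to 86 mm, x -90 to +60 mm. Upper die, radius 29 mm, hangs to z 76 mm; head x -33 to +117 mm, to z 218 mm; lever behind, to z 360 mm.
- die_slide (a joint): Travel of the aluminium die plate along the press's x, in m: 0 = fully out to the front, grows as it is pushed in (+x of the press), 0.130 = fully home at its stop, recess under the ram. Starts between 0 and 0.02, stays where it is left, takes about 3.5 N to push.
- die (a point): Centre of the floor of the round recess in the die plate, moving with it; axes as the press's. At x = -0.130 + joint value in the press's frame, 30 mm above the table. Recess 62 mm across, 6 mm deep, 1.5 mm chamfer, rim flush with the flat plate top 36 mm above the table. The top reaches 50 mm behind (+x), 115 mm in front (-x) and 68 mm to either side of this point.
- push_bar (a point): Middle of the front face of the black push bar across the front of the die plate, 26 mm above the table; axes as the press's, the face looks to -x. Bar 104 mm long (y), 16 mm deep (x), from 14 to 36 mm above the table, top flush with the plate; as it goes in it passes between the legs, space under it free down to the table. 131 mm in front of the die point.
- badge: Badge to load: loose rigid domed disc, 58 mm across, 9 mm high in the middle, wall upright to 7 mm, steel edge, orange with a white ring, about 30 g. Origin: centre of its flat underside, z up. Starts flat on the plate's top in front of the recess. Seated, its underside lies on the recess floor and its wall stands 1 mm above the plate.
- badge_done: Bystander: a finished badge of the same size, green with a white ring, lying on the table to the robot's right of the press. Origin at the centre of its underside.
- tin: Bystander: round ink tin with a yellow spot on its lid, 64 mm across, 36 mm high, standing on the table to the robot's right of the press. Origin at the centre of its underside.
- rubber_block: Bystander: blue and white eraser, 21 x 45 x 13 mm, lying on the table between press and robot. Origin at the centre of its underside.
Mind the look-alikes: they are no part of the job. Leave any blue look-alike of the badge alone.

How it is judged:
On the way, in this order (a step that is already met when the one before it is completed fails the run):
1. the badge has dropped into the recess and lies flat in it (z of badge in the frame of die below 0.002 m and horizontal distance between badge and die below 0.005 m and angle between badge's own z axis and vertical below 0.05 rad), for 0.2 s.
2. the die plate is fully home (value of joint die_slide above 0.126 m), for 0.2 s.
At the end, for the whole second after the job is handed in: Orange badge at rest flat in the recess (underside within 2 mm of its floor, within 5 mm of its centre, tilt under 0.05 rad), die plate at 126 mm or more of its 130 mm travel; green badge, tin and eraser within 20 mm of their starts (all of step 1 and value of joint die_slide above 0.126 m and linear speed of badge below 0.01 m/s and distance of each of badge_done, tin, rubber_block from where it was at the start of the episode below 0.02 m); the robot touches nothing.
It fails at once if the badge is lifted off the plate (its underside more than 8 mm above the plate top) (z of badge in the frame of die above 0.014 m).
It fails at once if the badge is tipped up (more than 0.6 rad) (angle between badge's own z axis and vertical above 0.6 rad).
It fails at once if the badge falls off the plate (z of badge in the frame of die below -0.01 m).
It fails at once if the green badge, the tin or the eraser is moved more than 20 mm (distance of any of badge_done, tin, rubber_block from where it was at the start of the episode above 0.02 m).
It also fails if it takes over 45 s, if anything falls off the work surface, if the arm or the gripper's body presses on something with over 40 N, if the wrist force passes 120 N, or if a joint passes its speed limit or range.

## Robot

A 7-joint arm with a two-finger parallel gripper is mounted at the origin on a cart in front of the work surface, level with it; the furniture and walls round the work are solid. World frame = base frame: x ahead of the robot, y to its left, z up, the work surface at z = 0. Lengths are in m, angles in rad, forces in N, time in s.
With the tool pointing down it reaches from about 0.4 to 0.85 m from the base axis. Payload 4.5 kg.
Tool frame: the origin (TCP) lies at the very end of the fingers, on their centre line; the grasp point (between the pads) lies 19 mm behind it (r.grip_point_offset is the distance from the TCP to the grasp point, in m); z points along the fingers, y is the line along which they close (so a half turn about z gives the same grasp; the last joint's range is limited). The gripper opens to 88 mm and grips with 3 to 60 N. Pads are 18 mm wide; open, the fingers measure 123 mm over their backs; the gripper's body (75 mm by 187 mm) begins 45 mm behind the grasp point.
Start: joints at [-1.242, 0.689, -0.195, 1.565, 0.157, 0.902, -0.215], TCP at [0.182, 0.598, 0.239] pointing down, gripper open.
Joint ranges: [-3.01, 3.01], [-0.46, 2.08], [-1.47, 1.51], [0.13, 2.56], [-1, 4.14], [0.04, 2.09], [-2.66, 2.66]. Speed limits (rad/s): [2.57, 2.57, 3.14, 3.14, 3.14, 3.14, 3.14].

## Interface

Orientations are given as a unit quaternion [x, y, z, w].
In Python, from plant import r gives the robot as it stands.
- The arm moves only by the tool carry_out, never from a script. Its argument "rows" is a list of rows, each a list of 3 entries, a list of its own where there are three numbers: the shift along the tool's x, y, z in cm, then the turn, a rotation vector about the tool's x, y, z in degrees, then the closure, from 0 (fully open) to 1 (shut). A call has 1 to 12 rows; each row is the pose to reach, as a shift and turn from the pose commanded when the call began, along the tool's axes at that moment; what a row does not reach only later rows make up. A row lasts 1/10 s, in which the tool goes at most 50 mm and 8.59 degrees, less where a joint would pass 70% of its speed; a pose out of reach is approached as far as the arm can. A call with a gripper value outside its range is refused whole. The fingers move at their own pace and stop on an object; "newtons" is the grip in N (left out, the last holds). Time passes only in rows, so rows that repeat a pose let the fingers close. It gives the time, the measured TCP pose, the force, the opening and the grip force at its end, in the units of the state.
- r.get_state(): the state, without advancing time (a new reading comes with each control period).
- r.snapshot(name): name is "scene" or "top" or "wrist"; returns a dict with "image" (420x560x3 uint8, red, green, blue), "fx", "fy", "cx", "cy" (pixels), "pose" (4x4, takes a point from camera to world coordinates). Camera axes: x right, y up, looking along -z (the intrinsics and any distortion apply to the point x, -y, -z); pixel columns grow to the right and rows downward; lengths in m; the calibration is good to about 2 mm. The wrist camera is an equidistant fisheye: a pixel r from the principal point sees the ray r / f radians off the axis. A picture is of the moment at which its call begins. There is no depth.
- r.finish_job(): hands the job in; it is judged then, once.
The state is a dict: "clock": time; "q": joint angles; "qd": joint speeds; "joint_torque": joint torques, N m; "tool_pos": TCP position; "eef_rot": TCP orientation; "contact_force": force on the tool from outside, world axes, zero at the start; "moment": the same for the moment, N m; "opening": opening from 0.0 (shut) to 1.0 (fully open); "finger_force": force on a finger pad.
Only numpy, scipy, OpenCV 4.12 (cv2) and the standard library are available. Lean on these libraries where they do the work, as an engineer would, in place of code of your own. Each camera call takes 0.05 s, during which the arm holds its last target. There are 200 camera calls.

## Working session

There is one attempt and no reset: what is moved stays moved. The work goes in short steps, Python scripts to look and compute and a tool call to move; the robot and the scene stay as the last step left them, time stands still between calls to the robot, and variables do not carry over. Pictures are saved under pics/ and viewed, at most 12 in all, crops included, and the job is handed in when it is done.

Besides the shell and the picture viewer there is one more tool, called as name(argument=value, ...), one argument or row to a line, values as JSON. carry_out: Moves the arm, as the interface text tells. Its arguments: {"type":"object","properties":{"rows":{"type":"array"},"newtons":{"type":"number"}},"required":["rows"]}

```bash
mkdir -p pics; ls
python3 - <<'E'
from plant import r
import cv2,numpy as np,pickle
d={}
for n in("scene","top"):
    s=r.snapshot(n);d[n]=s;cv2.imwrite(f"pics/{n}0.png",s["image"][:,:,::-1])
    print(n,s["fx"],s["fy"],s["cx"],s["cy"],np.round(s["pose"],3).tolist(),[k for k in s])
pickle.dump(d,open("d0.pkl","wb"))
s=r.get_state();print(s["clock"],s["tool_pos"],s["eef_rot"],s["opening"])
E
```

```text
pics
scene 448.097951759113 448.097951759113 274.4650175095134 210.55882379832994 [[0.949, 0.252, -0.19, 0.365], [-0.315, 0.744, -0.589, -0.532], [-0.007, 0.619, 0.786, 0.717], [0.0, 0.0, 0.0, 1.0]] ['image', 'fx', 'fy', 'cx', 'cy', 'pose']
top 498.9865370853818 498.9865370853818 278.94474210542234 209.0795228633115 [[-0.019, 0.987, -0.162, 0.308], [-1.0, -0.019, -0.004, -0.054], [-0.007, 0.162, 0.987, 1.287], [0.0, 0.0, 0.0, 1.0]] ['image', 'fx', 'fy', 'cx', 'cy', 'pose']
0.1 [0.18147572 0.59745502 0.23798959] [ 1.46824454e-01  9.89162202e-01 -8.46584247e-04 -4.44768597e-05] 1.0002421008632143
```

View pics/top0.png

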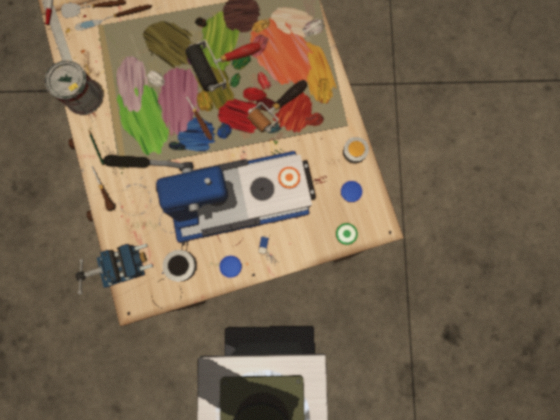

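View pics/scene0.png

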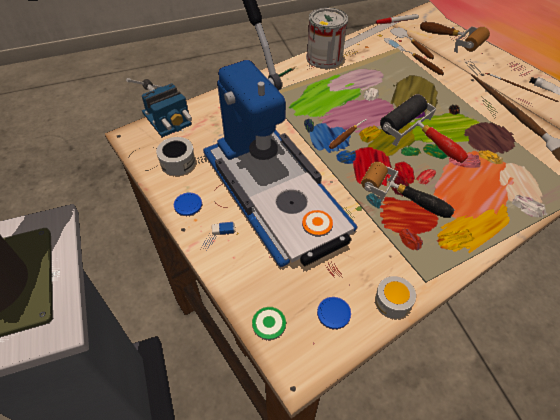

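Top view: the recess is at (262,188), the orange badge at (289,177) and the black bar at (309,180). The press front faces the robot's right. Next I'll take sub-pixel measurements and an enlarged crop.

```bash
cat > h.py <<'E'
import numpy as np,cv2,pickle
def ray(s,u,v,z):
    d=s["pose"][:3,:3]@np.array([(u-s["cx"])/s["fx"],-(v-s["cy"])/s["fy"],-1.]);o=s["pose"][:3,3]
    return (o+d*(z-o[2])/d[2])
def proj(s,P):
    p=np.linalg.inv(s["pose"])@np.append(P,1);return np.array([s["cx"]+s["fx"]*p[0]/-p[2],s["cy"]-s["fy"]*p[1]/-p[2]])
def rect(s,c,yaw,z,half=.16,ppm=2000):
    # rectified view of plane z around c, columns = press x, rows = -press y
    n=int(2*half*ppm);ax=np.array([np.cos(yaw),np.sin(yaw),0]);ay=np.array([-ax[1],ax[0],0])
    c3=np.array([c[0],c[1],z]);w=[(-half,half),(half,half),(half,-half),(-half,-half)]
    src=np.float32([proj(s,c3+ax*a+ay*b) for a,b in w]);dst=np.float32([(0,0),(n,0),(n,n),(0,n)])
    return cv2.warpPerspective(s["image"],cv2.getPerspectiveTransform(src,dst),(n,n),flags=cv2.INTER_CUBIC)
E
python3 - <<'E'
from h import *
d=pickle.load(open("d0.pkl","rb"))
seeds={"scene":dict(rec=(291,202),bar=(326,249),badge=(318,222)),"top":dict(rec=(262,188),bar=(309,180),badge=(289,177))}
for n,s in d.items():
    im=s["image"].astype(int);hsv=cv2.cvtColor(s["image"],cv2.COLOR_RGB2HSV)
    dark=(im.max(2)<95).astype(np.uint8); org=((hsv[...,0]<20)&(hsv[...,1]>120)&(hsv[...,2]>120)).astype(np.uint8)
    k,l,st,c=cv2.connectedComponentsWithStats(dark)
    for a,z in(("rec",.033),("bar",.036)):
        u,v=seeds[n][a];i=l[v,u];print(n,a,i,st[i],c[i],ray(s,*c[i],z))
    u,v=seeds[n]["badge"];w=np.zeros_like(org);w[v-16:v+17,u-18:u+19]=org[v-16:v+17,u-18:u+19]
    ys,xs=np.nonzero(w);print(n,"badge",len(xs),xs.mean(),ys.mean(),ray(s,xs.mean(),ys.mean(),.044))
E
```

```text
scene rec 233 [276 191  31  22 544] [291.13602941 201.45772059] [ 0.56914558 -0.00877158  0.033     ]
scene bar 185 [ 204  151  153  118 1718] [274.14959255 219.00582072] [ 0.52303323 -0.04140058  0.036     ]
scene badge 345 317.0753623188406 222.49855072463768 [ 0.59463156 -0.080639    0.044     ]
top rec 328 [251 178  22  21 351] [261.83760684 188.40740741] [ 0.56908095 -0.00620568  0.033     ]
top bar 310 [305 167   9  23  95] [308.65263158 178.13684211] [ 0.59294225 -0.1268341   0.036     ]
top badge 155 288.59354838709675 177.24516129032259 [ 0.59448391 -0.07528212  0.044     ]
```

Run:
```python
from h import *
d=pickle.load(open("d0.pkl","rb"))
yaw=np.radians(101.2)
o=[cv2.resize(rect(d[n],(.569,-.0075),yaw,.036,.16,2500),(400,400)) for n in("scene","top")]
o=np.hstack(o)
for k in(0,400):
    for x in range(0,400,50): cv2.line(o,(k+x,0),(k+x,4),(255,0,255),1);cv2.line(o,(k,x),(k+4,x),(255,0,255),1)
    cv2.circle(o,(k+200,200),39,(255,0,255),1)
    cv2.rectangle(o,(k+200-int(131*1.25),200-85),(k+200+62,200+85),(255,0,255),1)
cv2.imwrite("pics/rect.png",o[:,:,::-1])
```

```text
(no output)
```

View pics/rect.png

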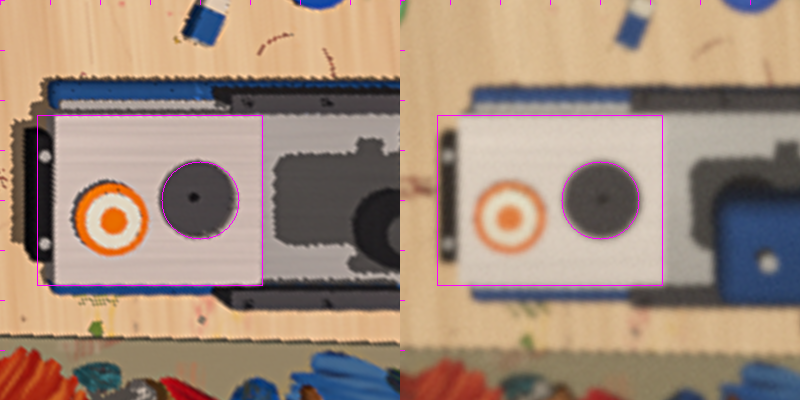

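Recess, badge and plate match the model at a yaw of about 101.2°. In the press axes the badge lies about (-74,-11) mm from the die. I'll plan the transfer around the lever.

```bash
cat >> h.py <<'E'
from scipy.spatial.transform import Rotation as R
DIE=np.array([.569,-.0075]);YAW=np.radians(101.2)
AX=np.array([np.cos(YAW),np.sin(YAW)]);AY=np.array([-AX[1],AX[0]])
RT=R.from_matrix(np.c_[np.append(AX,0),np.append(-AY,0),[0,0,-1]])  # tool x=press x, y=-press y
def rows(W,turn=None):
    from plant import r
    s=r.get_state();q=R.from_quat(s["eef_rot"]);print(s["clock"],np.round(s["tool_pos"],4))
    for p,t in W: print(np.round(q.inv().apply(np.array(p)-s["tool_pos"])*100,2).tolist(),np.round(np.degrees((q.inv()*R.from_rotvec((q.inv()*RT).as_rotvec()*t)).as_rotvec()) if 0 else np.degrees((q.inv()*RT).as_rotvec())*t,1).tolist())
def press(x,y,z): return np.append(DIE+AX*x+AY*y,z)
E
python3 - <<'E'
from h import *
W=[]
n=20
for i in range(1,n+1):
    f=i/n;a=np.radians(73.2-f*(73.2+12));rr=max(.44,.624-.184*min(1,f*2.2)) if f<.8 else .44+.16*(f-.8)/.2
    W.append(((rr*np.cos(a),rr*np.sin(a),.238+.11*min(1,f*4)),min(1,f)))
rows(W)
E
```

```text
0.1 [0.1815 0.5975 0.238 ]
[-4.38, -2.23, -2.2] [-0.0, 0.0, 3.1]
[-8.55, -4.73, -4.39] [-0.0, 0.0, 6.2]
[-12.37, -7.5, -6.59] [-0.0, 0.0, 9.3]
[-15.83, -10.51, -8.78] [-0.0, 0.0, 12.4]
[-18.91, -13.72, -10.97] [-0.0, 0.0, 15.5]
[-21.61, -17.09, -10.97] [-0.0, 0.0, 18.6]
[-23.91, -20.58, -10.96] [-0.0, 0.0, 21.7]
[-25.83, -24.15, -10.96] [-0.0, 0.0, 24.8]
[-27.35, -27.76, -10.95] [-0.0, 0.0, 27.9]
[-29.72, -30.03, -10.95] [-0.0, 0.0, 31.0]
[-32.05, -32.32, -10.94] [-0.0, 0.0, 34.1]
[-34.2, -34.79, -10.94] [-0.0, 0.0, 37.1]
[-36.16, -37.41, -10.93] [-0.1, 0.0, 40.2]
[-37.92, -40.16, -10.93] [-0.1, 0.0, 43.3]
[-39.47, -43.04, -10.92] [-0.1, 0.0, 46.4]
[-40.81, -46.03, -10.92] [-0.1, 0.0, 49.5]
[-45.73, -47.89, -10.91] [-0.1, 0.1, 52.6]
[-50.57, -50.4, -10.91] [-0.1, 0.1, 55.7]
[-55.28, -53.56, -10.9] [-0.1, 0.1, 58.8]
[-59.77, -57.35, -10.89] [-0.1, 0.1, 61.9]
```

carry_out(
  rows=[
    [[-3,-2,-3],[0,0,3],0.55],
    [[-6,-4,-6],[0,0,6],0.55],
    [[-10,-6,-8],[0,0,9],0.55],
    [[-14,-9,-10],[0,0,12],0.55],
    [[-17.5,-12,-11],[0,0,15],0.55],
    [[-20.5,-15.5,-11],[0,0,18],0.55],
    [[-23.5,-19.5,-11],[0,0,21],0.55],
    [[-25.8,-24,-11],[0,0,25],0.55],
    [[-27.4,-27.5,-11],[0,0,28],0.55],
    [[-29.7,-30,-11],[0,0,31],0.55],
    [[-32,-32.3,-11],[0,0,34],0.55],
    [[-34.2,-34.8,-11],[0,0,37],0.55],
  ],
)

```text
clock: 1.3
tool_pos: [0.408, 0.1644, 0.3486]
eef_rot: [0.454, 0.891, 0.0, -0.0]
contact_force: [0.4, -0.3, 0.0]
opening: 0.452
finger_force: 0.0
```

Run:
```python
from h import *
W=[]
for i in range(1,6):
    a=np.radians(22-i*7);W.append(((.44*np.cos(a),.44*np.sin(a),.34),.2*i*.8))
W+=[(press(-.135,-.011,z),1) for z in(.33,.15,.1,.07,.039)]
rows(W)
```

```text
1.3 [0.408  0.1644 0.3486]
[-5.09, -1.59, 0.86] [-0.0, -0.0, 4.0]
[-9.98, -3.82, 0.86] [-0.0, -0.0, 7.9]
[-14.56, -6.62, 0.86] [-0.0, -0.0, 11.9]
[-18.76, -9.97, 0.86] [-0.0, -0.0, 15.9]
[-22.53, -13.8, 0.86] [-0.0, -0.0, 19.8]
[-36.09, -1.73, 1.86] [-0.0, -0.0, 24.8]
[-36.09, -1.73, 19.86] [-0.0, -0.0, 24.8]
[-36.09, -1.73, 24.86] [-0.0, -0.0, 24.8]
[-36.09, -1.73, 27.86] [-0.0, -0.0, 24.8]
[-36.09, -1.73, 30.96] [-0.0, -0.0, 24.8]
```

carry_out(
  rows=[
    [[-4.5,-0.2,0.5],[0,0,3],0.55],
    [[-9,-0.4,1],[0,0,6],0.55],
    [[-13.5,-0.6,1.5],[0,0,9],0.55],
    [[-18,-0.8,1.5],[0,0,12],0.55],
    [[-22.5,-1,1.5],[0,0,15],0.55],
    [[-27,-1.2,2],[0,0,18.5],0.55],
    [[-31.5,-1.5,4],[0,0,22],0.55],
    [[-36,-1.7,7],[0,0,24.8],0.55],
    [[-36,-1.7,11],[0,0,24.8],0.55],
    [[-36,-1.7,15],[0,0,24.8],0.55],
    [[-36,-1.7,18],[0,0,24.8],0.55],
    [[-36,-1.7,18],[0,0,24.8],0.55],
  ],
)

```text
clock: 2.5
tool_pos: [0.6027, -0.1342, 0.1642]
eef_rot: [0.634, 0.773, -0.002, -0.004]
contact_force: [-0.1, 0.6, -0.1]
opening: 0.449
finger_force: 0.0
```

Run:
```python
from h import *
from plant import r
rows([(press(-.130,-.011,z),1) for z in (.07,.039)])
s=r.snapshot("wrist");print(s["fx"],s["cx"],s["cy"],np.round(s["pose"],3).tolist());pickle.dump(s,open("w0.pkl","wb"))
cv2.imwrite("pics/w0.png",s["image"][:,:,::-1])
```

```text
2.5 [ 0.6027 -0.1342  0.1642]
[0.04, 0.34, 9.41] [-0.5, -0.2, 0.1]
[0.03, 0.37, 12.51] [-0.5, -0.2, 0.1]
325.19226210127806 279.5572312115687 210.93005305867968 [[0.98, -0.191, -0.047, 0.589], [0.196, 0.94, 0.278, -0.061], [-0.009, -0.282, 0.959, 0.311], [0.0, 0.0, 0.0, 1.0]]
```

View pics/w0.png

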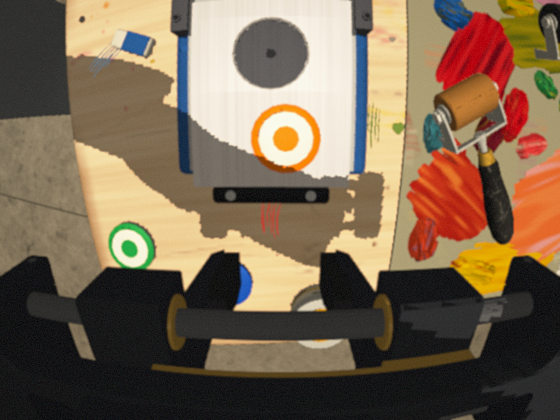

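The wrist view is clear: badge centre at (285,139), recess at (271,53), bar at (271,195), and the fingers at the bottom. I'll localise from this.

```bash
cat >> h.py <<'E'
def fray(s,u,v,z):
    a=np.array([u-s["cx"],v-s["cy"]]);rr=np.hypot(*a);t=rr/s["fx"]
    d=np.array([a[0]/rr*np.sin(t),-a[1]/rr*np.sin(t),-np.cos(t)])
    d=s["pose"][:3,:3]@d;o=s["pose"][:3,3];return o+d*(z-o[2])/d[2]
def rays(s,m,z):  # centroid of a mask on plane z, via min enclosing ellipse of contour points mapped to plane
    c=max(cv2.findContours(m,cv2.RETR_EXTERNAL,cv2.CHAIN_APPROX_NONE)[0],key=cv2.contourArea)
    P=np.array([fray(s,u,v,z)[:2] for u,v in c[:,0]])
    A=np.c_[2*P,np.ones(len(P))];x=np.linalg.lstsq(A,(P**2).sum(1),rcond=None)[0]
    return x[:2],np.sqrt(x[2]+x[:2]@x[:2])
def look(s,box=(0,420)):
    hsv=cv2.cvtColor(s["image"],cv2.COLOR_RGB2HSV);w=np.zeros(hsv.shape[:2],np.uint8);w[box[0]:box[1],185:355]=1
    o=((hsv[...,0]<20)&(hsv[...,1]>150)&(hsv[...,2]>150)).astype(np.uint8)*w
    d=((hsv[...,2]<110)&(hsv[...,1]<60)).astype(np.uint8)*w
    return o,d
def pf(p): p=np.asarray(p)[:2]-DIE;return np.round([p@AX*1000,p@AY*1000],1)
E
python3 - <<'E'
from h import *
s=pickle.load(open("w0.pkl","rb"))
o,d=look(s);o[180:]=0
c,rr=rays(s,o,.043);print("badge",c,rr,pf(c))
d[100:]=0;d[:,:225]=0;d[:,315:]=0
c,rr=rays(s,d,.036);print("rec",c,rr,pf(c))
a,b=fray(s,230,196,.036),fray(s,313.5,195.5,.036);print("bolts",pf(a),pf(b),pf((a+b)/2))
l=[fray(s,*p,.036) for p in((188,20),(193,170),(352,20),(352,170))];print([pf(x) for x in l])
E
```

```text
badge [ 0.59449847 -0.07682078] 0.02554905081016 [-73.  -11.5]
rec [ 0.56783925 -0.00821908] 0.02914649775662222 [-0.5  1.3]
bolts [-124.    36.7] [-123.3  -36.3] [-123.7    0.2]
[array([33.3, 72.4]), array([-100.5,   69.1]), array([ 31.5, -67.8]), array([-100.2,  -69.4])]
```

carry_out(
  rows=[
    [[0,0.3,4],[-0.5,-0.2,0.1],0.55],
    [[0,0.3,7],[-0.5,-0.2,0.1],0.55],
    [[0,0.3,9.5],[-0.5,-0.2,0.1],0.55],
    [[0,0.3,10],[-0.5,-0.2,0.1],0.55],
    [[0,0.3,10],[-0.5,-0.2,0.1],0.55],
    [[0,0.3,10],[-0.5,-0.2,0.1],0.55],
  ],
)

```text
clock: 3.15
tool_pos: [0.6107, -0.135, 0.0709]
eef_rot: [0.635, 0.773, 0.003, 0.006]
contact_force: [-0.3, -0.2, -0.5]
opening: 0.45
finger_force: 0.0
```

Run:
```python
from h import *
from plant import r
s=r.get_state();print(pf(s["tool_pos"]))
rows([(press(-.125,-.0115,.0385),1),(press(-.105,-.0115,.0385),1)])
```

```text
[-133.1  -16.2]
3.15 [ 0.6107 -0.135   0.0709]
[0.83, -0.51, 3.23] [0.7, 0.3, 0.0]
[2.83, -0.51, 3.22] [0.7, 0.3, 0.0]
```

carry_out(
  rows=[
    [[0.8,-0.5,1.5],[0.6,0.3,0],0.55],
    [[0.8,-0.5,2.2],[0.6,0.3,0],0.55],
    [[0.8,-0.5,2.2],[0.6,0.3,0],0.55],
    [[0.8,-0.5,2.2],[0.6,0.3,0],0.55],
  ],
)

```text
clock: 3.55
tool_pos: [0.6027, -0.1277, 0.0464]
eef_rot: [0.635, 0.773, -0.0, -0.001]
contact_force: [0.0, -0.1, 1.5]
opening: 0.449
finger_force: 0.0
```

Run:
```python
from h import *
from plant import r
s=r.get_state();print(pf(s["tool_pos"]))
rows([(press(-.125,-.0115,.0385),1),(press(-.105,-.0115,.0385),1)])
```

```text
[-124.5   -9.7]
3.55 [ 0.6027 -0.1277  0.0464]
[-0.05, 0.18, 0.79] [-0.1, -0.1, 0.0]
[1.95, 0.18, 0.79] [-0.1, -0.1, 0.0]
```

carry_out(
  rows=[
    [[0,0.1,0.4],[0,0,0],0.55],
    [[0,0.1,0.6],[0,0,0],0.55],
    [[0,0.1,0.6],[0,0,0],0.55],
    [[0,0.1,0.6],[0,0,0],0.55],
    [[0,0.1,0.6],[0,0,0],0.55],
  ],
)

```text
clock: 4.05
tool_pos: [0.6039, -0.1275, 0.0407]
eef_rot: [0.635, 0.773, -0.0, -0.001]
contact_force: [-0.5, 0.2, 0.9]
opening: 0.45
finger_force: 0.0
```

Run:
```python
from h import *
from plant import r
s=r.get_state();print(pf(s["tool_pos"]))
rows([(press(-.105,-.0115,.039),1),(press(-.032,.0005,.039),1)])
```

```text
[-124.5  -10.9]
4.05 [ 0.6039 -0.1275  0.0407]
[1.95, 0.06, 0.17] [-0.1, -0.1, 0.0]
[9.25, -1.14, 0.19] [-0.1, -0.1, 0.0]
```

carry_out(
  rows=[
    [[1,0,0.15],[0,0,0],0.55],
    [[1.9,0.05,0.15],[0,0,0],0.55],
    [[2.4,0,0.15],[0,0,0],0.55],
    [[3,-0.1,0.15],[0,0,0],0.55],
    [[3.6,-0.2,0.15],[0,0,0],0.55],
    [[4.2,-0.3,0.15],[0,0,0],0.55],
    [[4.8,-0.4,0.15],[0,0,0],0.55],
    [[5.4,-0.5,0.15],[0,0,0],0.55],
    [[5.4,-0.5,0.15],[0,0,0],0.55],
    [[5.4,-0.5,0.15],[0,0,0],0.55],
  ],
)

```text
clock: 5.05
tool_pos: [0.5885, -0.0755, 0.0393]
eef_rot: [0.635, 0.773, -0.0, -0.001]
contact_force: [-0.2, 0.6, -0.2]
opening: 0.45
finger_force: 0.0
```

Run:
```python
from h import *
from plant import r
s=r.get_state();print(pf(s["tool_pos"]))
rows([(press(-.032,.0005,.039),1)])
s=r.snapshot("wrist");pickle.dump(s,open("w1.pkl","wb"))
cv2.imwrite("pics/w1.png",s["image"][:,:,::-1])
```

```text
[-70.5  -5.9]
5.05 [ 0.5885 -0.0755  0.0393]
[3.85, -0.64, 0.03] [-0.1, -0.1, 0.0]
```

View pics/w1.png

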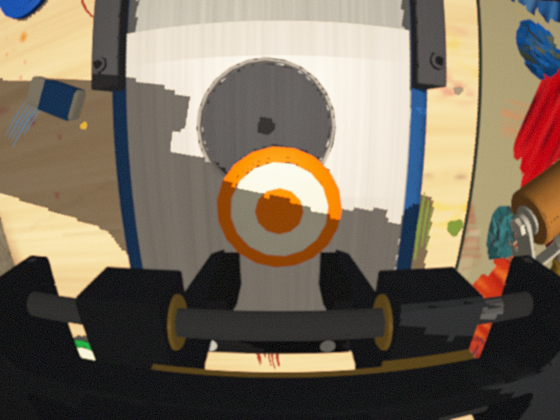

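The badge sits cradled between both fingertips at (280,207), and the recess is at (266,125). Before the final push I'll compute the offset between them.

Run:
```python
from h import *
s=pickle.load(open("w1.pkl","rb"));im=s["image"]
hsv=cv2.cvtColor(im,cv2.COLOR_RGB2HSV);o=((hsv[...,0]<20)&(hsv[...,1]>150)&(hsv[...,2]>90)).astype(np.uint8)
o[:,:200]=0;o[:,360:]=0;o[:140]=0;o[280:]=0
print("badge",*(lambda c,r:(pf(c),r))(*rays(s,o,.043)))
fit=[(200,120),(202,106),(210,88),(224,72),(243,62),(266,58),(290,62),(310,73),(326,91),(333,110),(335,126),(201,140)]
P=np.array([fray(s,*p,.036)[:2] for p in fit]);A=np.c_[2*P,np.ones(len(P))];x=np.linalg.lstsq(A,(P**2).sum(1),rcond=None)[0]
print("rec",pf(x[:2]),np.sqrt(x[2]+x[:2]@x[:2]))
for v in(150,60):
  a,b=fray(s,{150:119,60:113}[v],v,.036),fray(s,{150:419,60:413}[v],v,.036);print(pf(a),pf(b))
```

```text
badge [-37.5  -5. ] 0.028532674850328895
rec [0.4 0.6] 0.03134604774286748
[-8.7 75. ] [ -9.3 -73.6]
[37.3 77. ] [ 34.7 -69. ]
```

carry_out(
  rows=[
    [[0.5,-0.1,0],[0,0,0],0.55],
    [[1,-0.2,0],[0,0,0],0.55],
    [[1.5,-0.3,0],[0,0,0],0.55],
    [[2,-0.4,0],[0,0,0],0.55],
    [[2.4,-0.5,0],[0,0,0],0.55],
    [[2.8,-0.55,0],[0,0,0],0.55],
    [[3.2,-0.55,0],[0,0,0],0.55],
    [[3.4,-0.55,0],[0,0,0],0.55],
    [[3.6,-0.55,0],[0,0,0],0.55],
    [[3.7,-0.55,0],[0,0,0],0.55],
    [[3.8,-0.55,0],[0,0,0],0.55],
    [[3.8,-0.55,0],[0,0,0],0.55],
  ],
)

```text
clock: 6.3
tool_pos: [0.5756, -0.0392, 0.0393]
eef_rot: [0.635, 0.773, -0.0, -0.001]
contact_force: [0.6, -0.1, 0.6]
opening: 0.45
finger_force: 0.0
```

Run:
```python
from h import *
from plant import r
s=r.get_state();print(pf(s["tool_pos"]))
s=r.snapshot("wrist");pickle.dump(s,open("w2.pkl","wb"))
cv2.imwrite("pics/w2.png",cv2.resize(s["image"][20:300,110:430,::-1],None,fx=2,fy=2))
```

```text
[-32.4  -0.3]
```

View pics/w2.png

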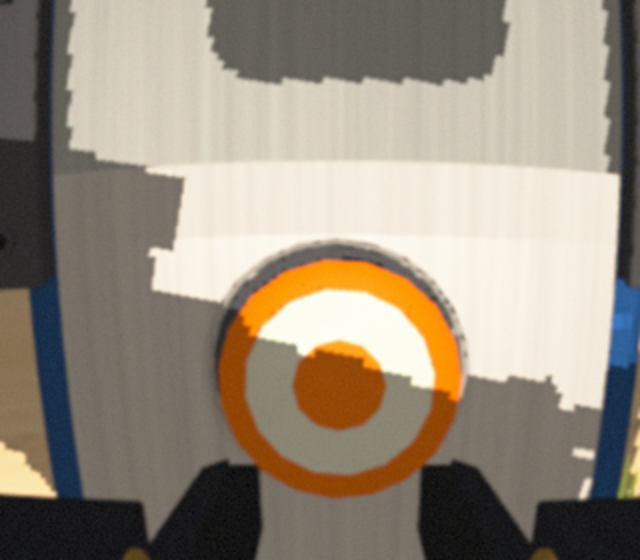

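The badge is almost in. A dark gap remains at the front (crop ~(340,250)) and the rear is still on the rim, so I'll nudge a few millimetres more.

carry_out(
  rows=[
    [[0.1,0,0],[0,0,0],0.55],
    [[0.2,0,0],[0,0,0],0.55],
    [[0.3,0,0],[0,0,0],0.55],
    [[0.3,0,0],[0,0,0],0.55],
    [[0.3,0,0],[0,0,0],0.55],
  ],
)

```text
clock: 6.85
tool_pos: [0.575, -0.0363, 0.0393]
eef_rot: [0.635, 0.773, -0.0, -0.001]
contact_force: [0.6, -0.6, 0.7]
opening: 0.454
finger_force: 0.0
```

Run:
```python
from h import *
from plant import r
s=r.get_state();print(pf(s["tool_pos"]))
s=r.snapshot("wrist");pickle.dump(s,open("w3.pkl","wb"))
cv2.imwrite("pics/w3.png",cv2.resize(s["image"][100:300,180:380,::-1],None,fx=3,fy=3))
```

```text
[-29.5  -0.3]
```

View pics/w3.png

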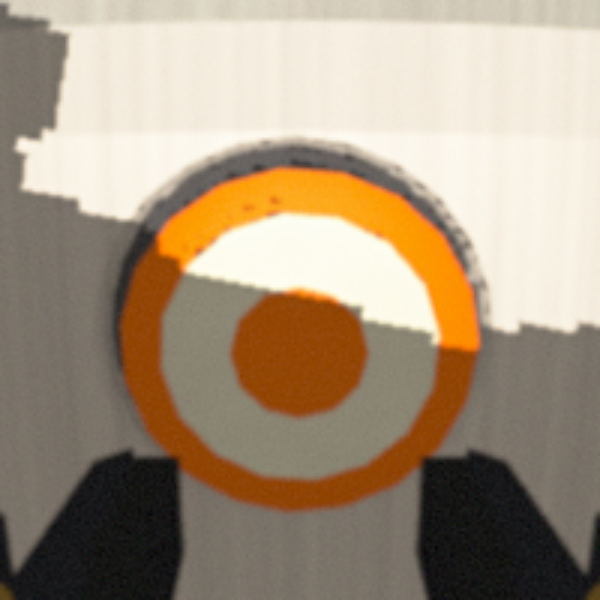

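Run:
```python
from h import *
for n in("w1","w2","w3"):
    s=pickle.load(open(n+".pkl","rb"))
    hsv=cv2.cvtColor(s["image"],cv2.COLOR_RGB2HSV);o=((hsv[...,0]<20)&(hsv[...,1]>150)&(hsv[...,2]>90)).astype(np.uint8)
    o[:,:200]=0;o[:,360:]=0;o[:130]=0;o[285:]=0
    for z in(.043,.037): print(n,z,*(lambda c,r:(pf(c),r))(*rays(s,o,z)))
s=pickle.load(open("w3.pkl","rb"))
pts=[(140,215),(175,175),(230,148),(295,138),(360,150),(420,185),(460,230),(483,280)]
P=np.array([fray(s,180+a/3,100+b/3,.036)[:2] for a,b in pts]);A=np.c_[2*P,np.ones(len(P))];x=np.linalg.lstsq(A,(P**2).sum(1),rcond=None)[0]
print("rec",pf(x[:2]),np.sqrt(x[2]+x[:2]@x[:2]),pf(P[3]))
```

```text
w1 0.043 [-37.5  -5. ] 0.028532674850328895
w1 0.037 [-39.3  -4.9] 0.029731457673898478
w2 0.043 [-0.7  0.2] 0.028160463563021616
w2 0.037 [-2.5  0.2] 0.029343289000377238
w3 0.043 [0.5 0.3] 0.027478410097650112
w3 0.037 [-1.3  0.3] 0.0286324082087134
rec [0.3 0.9] 0.0313246529314004 [31.7  0.7]
```

The badge fit matches a seated badge: apparent radius for z≈37 mm, about 1.6 mm off the recess centre. I'll lift straight up and go round to the front of the bar.

carry_out(
  rows=[
    [[0,0,-1],[0,0,0],0.55],
    [[0,0,-3],[0,0,0],0.55],
    [[-1,0,-4],[0,0,0],0.55],
    [[-4,0,-4],[0,0,0],0.55],
    [[-8,0,-4],[0,0,0],0.55],
    [[-12,0,-4],[0,0,0],0.55],
    [[-13,0,-4],[0,0,0],0.55],
    [[-13,0,-4],[0,0,0],0.55],
    [[-13,0,-4],[0,0,0],0.55],
  ],
)

```text
clock: 7.8
tool_pos: [0.6002, -0.1627, 0.0791]
eef_rot: [0.634, 0.773, 0.0, -0.002]
contact_force: [0.2, 0.0, 1.1]
opening: 0.45
finger_force: 0.0
```

Run:
```python
from h import *
from plant import r
s=r.get_state();print(pf(s["tool_pos"]))
rows([(press(-.160,0,.023),1),(press(-.145,0,.023),1)])
s=r.snapshot("wrist");pickle.dump(s,open("w4.pkl","wb"))
cv2.imwrite("pics/w4.png",s["image"][:,:,::-1])
o,d=look(s);o[260:]=0
for z in(.043,.037): print(*(lambda c,r:(pf(c),r))(*rays(s,o,z)))
```

```text
[-158.3   -0.5]
7.8 [ 0.6002 -0.1627  0.0791]
[-0.19, -0.04, 5.61] [-0.1, -0.2, 0.0]
[1.31, -0.03, 5.61] [-0.1, -0.2, 0.0]
[-8.8  0.4] 0.022088075303810527
[-6.3  0.5] 0.022813223131434357
```

View pics/w4.png

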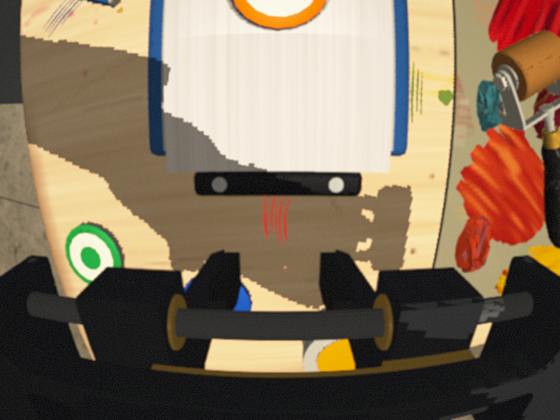

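The bar is at (277,183), the badge at the top edge (280,15), and the tin and a blue look-alike are near the fingers. I'll check clearances and seating from the fixed cameras.

Run:
```python
from h import *
from plant import r
d=pickle.load(open("d0.pkl","rb"))
t=d["top"];print("tin",pf(ray(t,355,150,.036)),"blue",pf(ray(t,351,191,.009)),"green",pf(ray(t,347,234,.009)))
t=d["scene"];print("tin",pf(ray(t,397,292,.036)),"blue",pf(ray(t,334,312,.009)),"green",pf(ray(t,269,323,.009)))
s=r.snapshot("scene")
o=np.hstack([rect(s,(.569,-.0075),YAW,.036,.06,3500)]);cv2.imwrite("pics/rect2.png",o[:,:,::-1])
```

```text
tin [-255.4  -47.4] blue [-224.7   51.1] green [-188.1  158.6]
tin [-262.   -51.9] blue [-230.1   51.4] green [-192.5  157.2]
```

View pics/rect2.png

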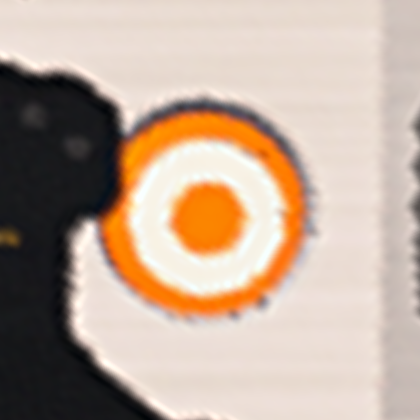

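The badge fills the recess, with its centre about 1–2 mm off, so it is seated. Tin and look-alike are over 50 mm behind the fingers. I'll descend in front of the bar.

carry_out(
  rows=[
    [[0,0,2],[0,0,0],0.55],
    [[0,0,4],[0,0,0],0.55],
    [[0,0,5.4],[0,0,0],0.55],
    [[0,0,5.4],[0,0,0],0.55],
    [[0,0,5.4],[0,0,0],0.55],
    [[0,0,5.4],[0,0,0],0.55],
  ],
)

```text
clock: 8.5
tool_pos: [0.601, -0.1638, 0.026]
eef_rot: [0.635, 0.773, 0.0, -0.001]
contact_force: [-0.4, 0.1, -0.3]
opening: 0.45
finger_force: 0.0
```

Run:
```python
from h import *
from plant import r
s=r.get_state();print(pf(s["tool_pos"]))
rows([(press(-.145,0,.023),1),(press(-.010,0,.023),1)])
```

```text
[-159.5   -1. ]
8.5 [ 0.601  -0.1638  0.026 ]
[1.45, -0.1, 0.3] [-0.0, -0.1, 0.0]
[14.95, -0.09, 0.31] [-0.0, -0.1, 0.0]
```

carry_out(
  rows=[
    [[0.8,0,0.3],[0,0,0],0.55],
    [[1.4,-0.1,0.4],[0,0,0],0.55],
    [[1.9,-0.1,0.4],[0,0,0],0.55],
    [[2.6,-0.1,0.4],[0,0,0],0.55],
    [[3.5,-0.1,0.4],[0,0,0],0.55],
    [[4.5,-0.1,0.4],[0,0,0],0.55],
    [[5.5,-0.1,0.4],[0,0,0],0.55],
    [[6.5,-0.1,0.4],[0,0,0],0.55],
    [[7.5,-0.1,0.4],[0,0,0],0.55],
    [[8.5,-0.1,0.4],[0,0,0],0.55],
    [[9.5,-0.1,0.4],[0,0,0],0.55],
    [[10.5,-0.1,0.4],[0,0,0],0.55],
  ],
)

```text
clock: 9.7
tool_pos: [0.5788, -0.0601, 0.0213]
eef_rot: [0.635, 0.773, -0.0, -0.001]
contact_force: [1.8, -4.8, -2.6]
opening: 0.449
finger_force: 2.2
```

Run:
```python
from h import *
from plant import r
s=r.get_state();print(pf(s["tool_pos"]),s["contact_force"][:2]@AX)
s=r.snapshot("wrist");pickle.dump(s,open("w5.pkl","wb"))
cv2.imwrite("pics/w5.png",s["image"][:,:,::-1])
```

```text
[-53.5   0.6] -5.013354883560203
```

View pics/w5.png

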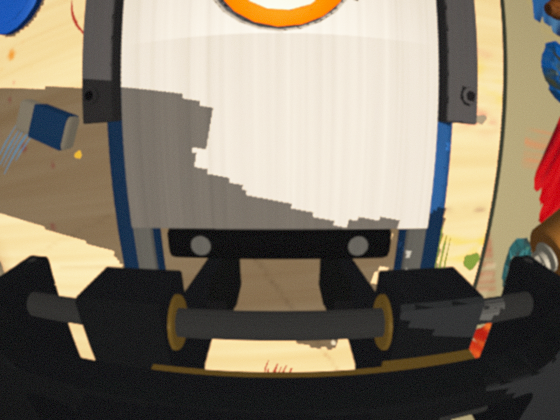

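The plate slides with about 5 N on the fingers, and the badge is still seated at the top of the image. I'll continue to the stop.

carry_out(
  rows=[
    [[0.5,0,0],[0,0,0],0.55],
    [[1,0,0],[0,0,0],0.55],
    [[1.5,0,0],[0,0,0],0.55],
    [[1.9,0,0],[0,0,0],0.55],
    [[2.2,0,0],[0,0,0],0.55],
    [[2.4,0,0],[0,0,0],0.55],
    [[2.4,0,0],[0,0,0],0.55],
  ],
)

```text
clock: 10.45
tool_pos: [0.5741, -0.0368, 0.0213]
eef_rot: [0.634, 0.773, 0.0, -0.002]
contact_force: [2.1, -1.2, -0.6]
opening: 0.444
finger_force: 1.1
```

carry_out(
  rows=[
    [[0.2,0,0],[0,0,0],0.55],
    [[0.4,0,0],[0,0,0],0.55],
    [[0.6,0,0],[0,0,0],0.55],
    [[0.8,0,0],[0,0,0],0.55],
    [[0.8,0,0],[0,0,0],0.55],
  ],
)

```text
clock: 10.95
tool_pos: [0.574, -0.0367, 0.0216]
eef_rot: [0.636, 0.772, -0.002, 0.003]
contact_force: [4.2, -14.4, -4.3]
opening: 0.448
finger_force: 7.4
```

Run:
```python
from h import *
from plant import r
s=r.get_state();print(pf(s["tool_pos"]),s["contact_force"][:2]@AX)
```

```text
[-29.6   0.8] -14.928551666956153
```

carry_out(
  rows=[
    [[0.3,0,0],[0,0,0],0.55],
    [[0.5,0,0],[0,0,0],0.55],
    [[0.5,0,0],[0,0,0],0.55],
    [[0.5,0,0],[0,0,0],0.55],
  ],
)

```text
clock: 11.35
tool_pos: [0.574, -0.0366, 0.0218]
eef_rot: [0.637, 0.771, -0.004, 0.006]
contact_force: [4.4, -22.0, -6.0]
opening: 0.449
finger_force: 11.5
```

carry_out(
  rows=[
    [[-1,0,0],[0,0,0],0.55],
    [[-3,0,0],[0,0,0],0.55],
    [[-6,0,0],[0,0,0],0.55],
    [[-9,0,0],[0,0,0],0.55],
    [[-12,0,-3],[0,0,0],0.55],
    [[-13,0,-8],[0,0,0],0.55],
    [[-13,0,-12],[0,0,0],0.55],
    [[-13,0,-12],[0,0,0],0.55],
    [[-13,0,-12],[0,0,0],0.55],
  ],
)

```text
clock: 12.25
tool_pos: [0.597, -0.1508, 0.1417]
eef_rot: [0.634, 0.773, 0.001, -0.002]
contact_force: [-0.2, 0.5, -0.1]
opening: 0.452
finger_force: 0.0
```

Run:
```python
from h import *
from plant import r
s=r.get_state();print(s["clock"],pf(s["tool_pos"]),s["contact_force"],s["qd"].max() if hasattr(s["qd"],"max") else s["qd"])
w=r.snapshot("wrist");t=r.snapshot("scene");pickle.dump((w,t),open("w6.pkl","wb"))
cv2.imwrite("pics/w6.png",np.hstack([w["image"][:300,150:400],t["image"][60:360,150:450]])[:,:,::-1])
```

```text
12.25 [-146.     0.4] [-0.23215312  0.49731422 -0.09744337] 0.043489037753632345
```

View pics/w6.png

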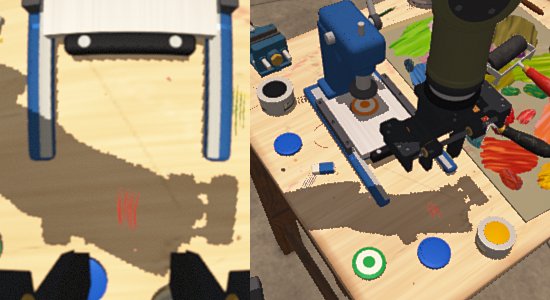

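The plate is in, with the badge under the ram. I'll verify the travel against the leg ends, which lie 220 mm in front of the ram axis.

Run:
```python
from h import *
w,t=pickle.load(open("w6.pkl","rb"))
b=[pf(fray(w,150+a,41,.036)) for a in(84,176)];l=[pf(fray(w,150+a,158,.022)) for a in(41,212)];l2=[pf(fray(w,150+a,159,.0)) for a in(41,212)]
print(b,l,l2)
# bolt is ~123.5 mm before die; die press-x = bolt - leg -220 +123.5
print("joint", np.mean(b,0)[0]-np.mean(l,0)[0]-220+123.7+130)
hsv=cv2.cvtColor(t["image"],cv2.COLOR_RGB2HSV);o=((hsv[...,0]<20)&(hsv[...,1]>120)&(hsv[...,2]>60)).astype(np.uint8)
cv2.imwrite("pics/w7.png",cv2.resize(t["image"][130:200,180:280,::-1],None,fx=6,fy=6,interpolation=cv2.INTER_CUBIC))
```

```text
[array([-10.2,  36.2]), array([-10. , -34.4])] [array([-103.9,   75.7]), array([-103.8,  -68.1])] [array([-107.5,   81.9]), array([-107.3,  -73.8])]
joint 127.45
```

View pics/w7.png

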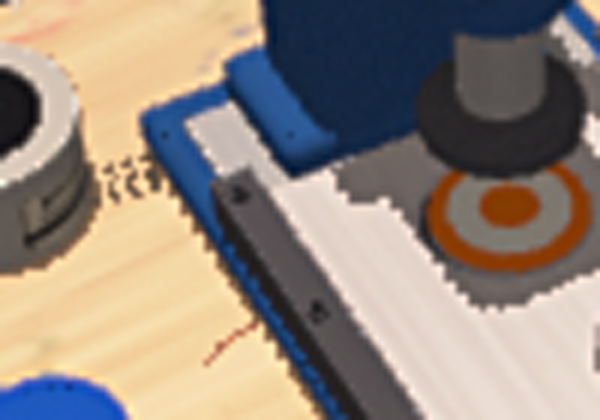

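```bash
python3 -c "
from plant import r
print(r.finish_job())"
```

```text
the job is handed in; nothing more can be done
None
```

The job is handed in at about 12 s on the robot's clock, but no verdict came back: the badge lies flat in the recess, and the plate is at its stop (it would not move further at 22 N; the camera put its travel at about 127 mm, ±2 mm, against the 126 mm needed).

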